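# Seat the slide tray on its base tray and feed it under the imaging bridge

## Task

Load the slide imager: the blue slide tray was set down crooked on its aluminium base tray, so nudge it across, without lifting it off or tipping it, until its four corner pins drop into the base tray's sockets and it lies flat. Then push the base tray, with the slide tray seated on it, along the rails under the imaging bridge all the way to the back stop. Do not knock the bridge and leave everything else on the bench where it is.

Things in the scene. Friction and masses are not known exactly. Their poses are not given: they have to be found in the camera images.
- imager: Fixed slide imager: a dark steel bed 490 x 190 mm (x from -270 to +220), deck 24 mm above the bench. Origin at bench level on the bed's centre line; x is the feed direction (to the bridge and back stop), y across, z up. Two rails 8 mm high (inner faces y = +-77.5) guide the base tray with 2.5 mm play a side. Foot lugs reach y = +-108 at bench level.
- back_stop (a point): Middle of the back stop's face (two rubber bumpers, 7 mm above the deck), at x = 200 mm of the imager. The base tray is home when its front edge (100 mm ahead of its centre) meets it.
- bridge: Imaging bridge, fixed on the imager at its x = +100 mm; origin at bench level under its middle, same axes. Columns 60 mm long in x at y = +-94 to +-116; between them a white beam, 56 mm in x, 55 to 85 mm above the bench; drive and camera on its middle (y within +-42) up to 195 mm. Seated trays pass with 5 mm of headroom; an unseated slide tray is 3 mm too high.
- base_tray: Loose aluminium base tray lying on the bed between the rails, about 0.75 kg: flat plate 200 (x) x 150 (y) x 14 mm, origin at the centre of its underside, x along the feed. Four round sockets, 11 mm wide, through the plate at x = +-56, y = +-40 mm. It stays put by its own weight while the slide tray slides on it; once the pins are in, both move together.
- base_deck (a point): Centre of the base tray's top face (14 mm above its underside), axes as the base tray. A thin dark outline printed on the top, 138 x 106 mm about this point, shows the slide tray's seated place.
- tongue_end (a point): Middle of the end face of the base tray's push tongue, 7 mm above the deck, 125 mm from the tray's centre towards its -x (the plate's own end is at -100 mm). The tongue is 50 mm wide and 14 mm thick.
- tray_mid (a point): Centre of the loose blue slide tray, half-way up its body; axes as the tray. Body 132 (x) x 100 (y) x 12 mm with clipped-in glass slides, about 0.2 kg. Standing on its pins on the base tray's top, this point is 14 mm above base_deck; seated, 6 mm above it, straight over it, axes agreeing. It starts 14 to 30 mm off towards -x of the base tray, up to 20 mm off in y, turned up to 0.12 rad.
- tray_pin (a point): Tip of one of the slide tray's four brass pins (the one at its +x, +y corner). The pins stand down 8 mm from the underside at x = +-56, y = +-40 mm of the tray, 8 mm in diameter with tapered ends 4 mm wide.
- spare_trays: Bystander: two spare blue slide trays stacked, 132 x 100 x 24 mm, origin under their centre.
- oil_bottle: Bystander: amber immersion oil bottle, diameter 34, height 72 mm, origin under its centre.
- objective_case: Bystander: dark round objective case with grey lid, diameter 43, height 60 mm, origin under its centre.
- tweezers: Bystander: steel tweezers lying flat, 130 mm long along x, 5 mm high.
- marker: Bystander: white and blue marker pen lying along its x, 132 mm long, 17 mm high.
- petri_dishes: Bystander: three clear Petri dishes stacked, diameter 91, height 45 mm, origin under the centre.
- slide_box: Bystander: grey and white slide box, 86 x 100 x 35 mm, origin under its centre.
Mind the look-alikes: they are no part of the job. Leave any orange look-alike of the part that bears tray_mid alone.

How it is judged:
On the way:
1. the slide tray is seated: all four pins in the sockets, lying flat on the base tray (z of tray_mid in the frame of base_deck below 0.008 m and horizontal distance between tray_mid and base_deck below 0.0035 m and angle between the x axis of tray_mid and the x axis of base_deck, either way round below 0.05 rad and angle between the z axis of tray_mid and the z axis of base_deck, either way round below 0.03 rad), for 0.2 s.
At the end, for the whole second after the job is handed in: The base tray rests flat on the bed within 5 mm of the back stop, with the slide tray seated on it (down to within 2 mm, within 3.5 mm of straight over its place, turned less than 0.05 rad, level within 0.03 rad), all at rest (all of step 1 and x of base_tray in the frame of imager above 0.095 m and z of base_tray in the frame of imager below 0.027 m and linear speed of base_tray below 0.01 m/s); the robot touches nothing.
It fails at once if the slide tray is lifted off the base tray (more than 15 mm above its standing height) (z of tray_mid in the frame of base_deck above 0.029 m).
It fails at once if the slide tray is tipped by more than 0.3 rad (angle between tray_mid's own z axis and vertical above 0.3 rad).
It fails at once if the imaging bridge is knocked (more than 5 N) (contact force between bridge and anything else above 5 N).
It fails at once if another thing on the bench is moved by more than 20 mm (distance of any of spare_trays, oil_bottle, objective_case, tweezers, marker, petri_dishes, slide_box from where it was at the start of the episode above 0.02 m).
It also fails if it takes over 72 s, if anything falls off the work surface, if the arm or the gripper's body presses on something with over 40 N, if the wrist force passes 120 N, or if a joint passes its speed limit or range.

## Robot

A 6-joint arm with a two-finger parallel gripper is mounted at the origin on the work surface. World frame = base frame: x ahead of the robot, y to its left, z up, the work surface at z = 0. Lengths are in m, angles in rad, forces in N, time in s.
With the tool pointing down it reaches from about 0.425 to 0.95 m from the base axis. Payload 3.5 kg.
Tool frame: the origin (TCP) lies midway between the tips of the shut fingers; the grasp point (between the pads) lies ctrl.hold_point_z behind it (ctrl.hold_point_z is the distance from the TCP to the grasp point, in m); z points along the fingers, x is the direction in which the jaws open and shut, and the axes are right-handed (so a half turn about z gives the same grasp; the last joint's range is limited). The gripper opens to 85 mm and grips with 20 to 120 N. Pads are 22 mm wide; open, the fingers measure 114 mm over their backs; the gripper's body (76 mm by 85 mm) begins 54 mm behind the grasp point. The pads swing forward as they close: fully open they stand 13 mm farther back than shut.
Start: joints at [0.954, 0.286, 1.577, -0, 1.279, -0.15], TCP at [0.304, 0.603, 0.231] pointing down, gripper open.
Joint ranges: [-2.77, 2.77], [-0.9, 2.22], [0.21, 2.48], [-1.53, 4.67], [0.24, 2.81], [-2.84, 2.84]. Speed limits (rad/s): [2.79, 2.79, 3.14, 3.14, 3.14, 3.14].

## Interface

Orientations are given as a unit quaternion [x, y, z, w].
In Python, from plant import ctrl gives the robot as it stands.
- The arm moves only by the tool step_arm, never from a script. Its arguments are lists of equal length, an entry for each row: "gripper": the gripper's target within -1 to 1 (shut at 1, half-way at 0, fully open at -1); "linear": the shift along the tool's x, y, z in m, a list of three; "delta_rot": the turn, a rotation vector about the tool's x, y, z in degrees, a list of three. A call has 1 to 20 rows; each row is the pose to reach, as a shift and turn from the pose commanded when the call began, along the tool's axes at that moment; what a row does not reach only later rows make up. A row lasts 1/8 s, in which the tool goes at most 62.5 mm and 10.7 degrees, less where a joint would pass 70% of its speed; a pose out of reach is approached as far as the arm can. A call with a gripper value outside its range is refused whole. The fingers move at their own pace and stop on an object; "grip_force" is the grip in N (left out, the last holds). Time passes only in rows, so rows that repeat a pose let the fingers close. It gives the time, the measured TCP pose, the force and the opening at its end, in the units of the state.
- ctrl.get_state(): the state, without advancing time (a new reading comes with each control period).
- ctrl.read_camera(name): name is "side" or "top" or "wrist"; returns a dict with "frame" (420x560x3 uint8, red, green, blue), "fx", "fy", "cx", "cy" (pixels), "view" (4x4, takes a point from world to camera coordinates). Camera axes: x right, y down, z forward; pixel columns grow to the right and rows downward; lengths in m; the calibration is good to about 2 mm. A picture is of the moment at which its call begins. There is no depth.
- ctrl.sign_off(): hands the job in, once; it reports no verdict.
The state is a dict: "time": time; "qpos": joint angles; "dq": joint speeds; "joint_efforts": joint torques, N m; "eef_pos": TCP position; "tcp_rot": TCP orientation; "contact_force": force on the tool from outside, world axes, zero at the start; "wrist_torque": the same for the moment, N m; "opening": opening from 0.0 (shut) to 1.0 (fully open).
Only numpy, scipy, OpenCV 4.12 (cv2) and the standard library are available. Lean on these libraries where they do the work, as an engineer would, in place of code of your own. Each camera call takes 0.05 s, during which the arm holds its last target. There are 200 camera calls.

## Working session

There is one attempt and no reset: what is moved stays moved. The work goes in short steps, Python scripts to look and compute and a tool call to move; the robot and the scene stay as the last step left them, time stands still between calls to the robot, and variables do not carry over. Pictures are saved under pics/ and viewed, on a budget of 10 in all, crops included, one or two more only if the job needs it, and the job is handed in when it is done.

Besides the shell and the picture viewer there is one more tool, called after "Call:" in YAML: its name, and indented under it one key for each argument. step_arm: Moves the arm, as the interface text tells. Its arguments: {"type":"object","properties":{"gripper":{"type":"array"},"linear":{"type":"array"},"delta_rot":{"type":"array"},"grip_force":{"type":"number"}},"required":["gripper","linear","delta_rot"]}

```bash
mkdir -p pics
cat > h.py <<'E'
import numpy as np, cv2
from plant import ctrl
def cam(n):
    c=ctrl.read_camera(n); return c
def ray(c,u,v):
    V=np.array(c["view"]);R=V[:3,:3];t=V[:3,3]
    d=R.T@np.array([(u-c["cx"])/c["fx"],(v-c["cy"])/c["fy"],1.0]); return -R.T@t,d
def onz(c,u,v,z):
    o,d=ray(c,u,v); return o+d*(z-o[2])/d[2]
def proj(c,p):
    V=np.array(c["view"]);q=V[:3,:3]@np.asarray(p)+V[:3,3]
    return c["fx"]*q[0]/q[2]+c["cx"],c["fy"]*q[1]/q[2]+c["cy"]
def save(c,n): cv2.imwrite("pics/"+n,c["frame"][:,:,::-1])
E
python3 - <<'E'
from h import *
import pickle
print(ctrl.get_state(), ctrl.hold_point_z)
d={n:cam(n) for n in("top","side","wrist")}
pickle.dump(d,open("d0.pkl","wb"))
for n in d: print(n,ray(d[n],280,210),d[n]["fx"])
save(d["top"],"top0.png");save(d["side"],"side0.png")
E
```

```text
{'time': 0.0, 'qpos': array([ 9.53973096e-01,  2.87179310e-01,  1.57822117e+00,  1.75509313e-05,
        1.27859800e+00, -1.49980111e-01]), 'dq': array([ 1.37834321e-03,  2.09665064e-04,  1.19442261e-03,  8.99740759e-04,
        1.57257846e-03, -1.06251636e-05]), 'joint_efforts': array([ 8.24761701e-04, -4.05975223e+01, -2.92625409e+01, -7.07664958e-05,
        5.75578961e-03,  4.06708395e-06]), 'eef_pos': array([0.30335983, 0.60223509, 0.22991417]), 'tcp_rot': array([ 8.51490427e-01,  5.24368769e-01, -1.11030574e-03,  4.62916782e-04]), 'contact_force': array([-0.65258752, -0.55241894, -0.24896504]), 'wrist_torque': array([0.02104571, 0.02254486, 0.02565145]), 'opening': 1.0031698045683306} 0.0187
top (array([0.37830367, 0.05438355, 1.02101635]), array([ 0.22746429, -0.01017633, -0.97381977])) 451.0700327872889
side (array([ 0.30410761, -0.44673942,  0.72910554]), array([ 0.3333016 ,  0.55069641, -0.76551375])) 388.9036795036757
wrist (array([0.24166943, 0.63412678, 0.37282874]), array([ 0.2381624 , -0.10504725, -0.96566969])) 354.2300770987001
```

View pics/top0.png

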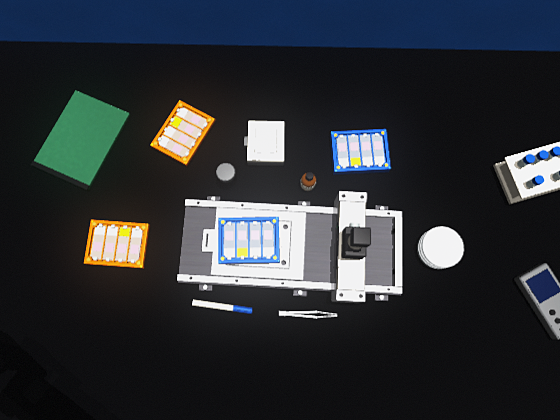

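View pics/side0.png

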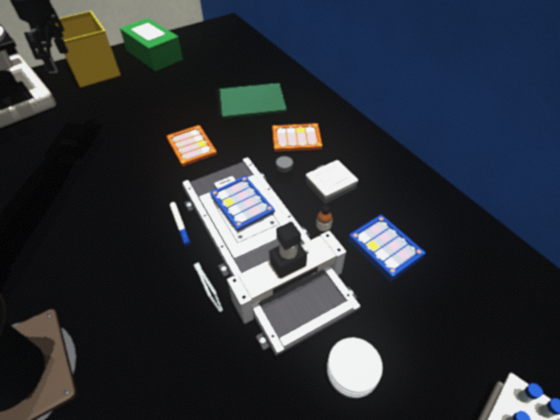

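The top view shows the blue tray on the white base at (249,240). The other blue object, the spare stack at (360,150), is off the imager, and the orange look-alikes are at (183,132) and (117,244). The tray between the rails with a base under it is the one that fits. I'll confirm it in a crop.

Run:
```python
from h import *
import pickle
d=pickle.load(open("d0.pkl","rb"));c=d["top"];f=c["frame"]
cr=cv2.resize(f[185:305,172:412,::-1],None,fx=3.333,fy=3.333,interpolation=cv2.INTER_CUBIC)
cv2.imwrite("pics/crop0.png",cr)
for u,v in((180,200),(402,210),(178,283),(402,293)): print(u,v,onz(c,u,v,.03).round(4))
h=cv2.cvtColor(f,cv2.COLOR_RGB2HSV)
m=cv2.inRange(h,(100,120,60),(125,255,255)); m[:,:205]=0;m[:,300:]=0;m[:205]=0;m[275:]=0
pts=cv2.findNonZero(m);r=cv2.minAreaRect(pts);b=cv2.boxPoints(r);print(r)
for z in(.058,):
  P=np.array([onz(c,*p,z) for p in b]);print(P.round(4),P.mean(0).round(4))
```

```text
180 200 [0.6288 0.2709 0.03  ]
402 210 [ 0.615  -0.2315  0.03  ]
178 283 [0.4426 0.2633 0.03  ]
402 293 [ 0.4299 -0.2235  0.03  ]
((248.06002807617188, 239.88417053222656), (45.46929931640625, 61.02842330932617), 88.80650329589844)
[[0.5832 0.1814 0.058 ]
 [0.5885 0.0483 0.058 ]
 [0.4892 0.0446 0.058 ]
 [0.4841 0.1748 0.058 ]] [0.5362 0.1122 0.058 ]
```

View pics/crop0.png

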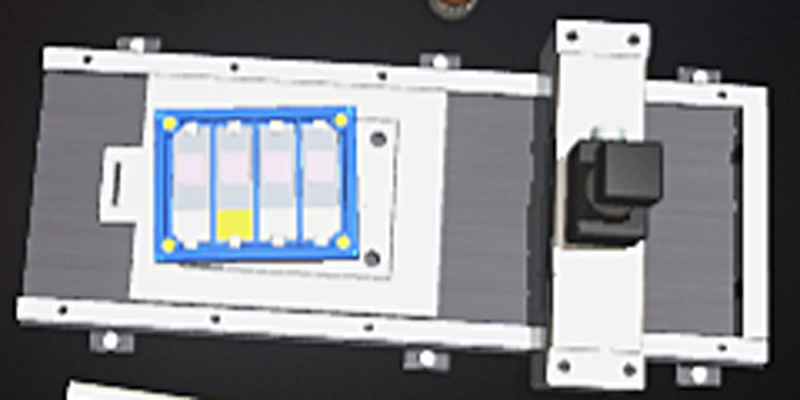

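The crop confirms it: slide tray with brass pins at crop (169,123), (341,120), (343,243), (168,244); open front sockets at (377,138) and (372,258); tongue end at (104,184). Next I measure all of these.

```bash
cat >> h.py <<'E'
def R(u,v): return 172+(u+.5)/3.333-.5,185+(v+.5)/3.333-.5
def blob(f,u,v,kind,w=4):
    u0,v0=int(round(u)),int(round(v));p=f[v0-w:v0+w+1,u0-w:u0+w+1].astype(float)
    s=(np.minimum(p[...,0],p[...,1])-p[...,2]) if kind=="y" else 255-p.mean(2)
    s=np.clip(s-(s.max()*.45 if kind=="y" else np.median(s)+25),0,None)
    V,U=np.mgrid[v0-w:v0+w+1,u0-w:u0+w+1]
    return (U*s).sum()/s.sum(),(V*s).sum()/s.sum()
def frame(P):  # P: ordered rear+y, front+y, front-y, rear-y
    x=(P[1]+P[2]-P[0]-P[3])[:2]; return P.mean(0)[:2],np.arctan2(x[1],x[0])
E
python3 - <<'E'
from h import *
import pickle
d=pickle.load(open("d0.pkl","rb"));c=d["top"];f=c["frame"]
pins=[R(169,123),R(341,120),R(343,243),R(168,244)]
pp=[blob(f,*p,"y") for p in pins];P=np.array([onz(c,*p,.058) for p in pp]);print(np.round(pp,1).tolist(),P.round(4).tolist())
t,a=frame(P);print("tray",t.round(4),a,[np.linalg.norm(P[i]-P[i-1]).round(4) for i in range(4)])
sk=[blob(f,*R(*p),"d") for p in((377,138),(372,258))];S=np.array([onz(c,*p,.038) for p in sk]);print(np.round(sk,1).tolist(),S.round(4).tolist(),np.linalg.norm(S[0]-S[1]))
yv=(S[0]-S[1])[:2];yv/=np.linalg.norm(yv);xv=np.array([yv[1],-yv[0]]);b=S.mean(0)[:2]-.056*xv
print("base by sockets",b.round(4),np.arctan2(xv[1],xv[0]))
C=np.array([onz(c,*R(*p),.038) for p in((147,72),(445,88),(437,315),(130,298))]);print("base by corners",frame(C))
T=onz(c,*R(103,184),.038);print("tongue",T)
rl=np.array([onz(c,*R(*p),.032) for p in((43,47),(768,88),(768,362),(15,320))]);print("bed",frame(rl))
q=t-b;print("tray off in base",q@xv,q@yv,a-np.arctan2(xv[1],xv[0]))
s=ctrl.get_state()
from scipy.spatial.transform import Rotation as Ro
M=Ro.from_quat(s["tcp_rot"]).as_matrix();print(M.round(3));w=d["wrist"];print("cam in tool",M.T@(ray(w,0,0)[0]-s["eef_pos"]))
print("proj base ctr in wrist",proj(w,[*b,.038]))
E
```

```text
[[222.3, 221.5], [273.9, 220.6], [274.5, 257.1], [222.3, 258.1]] [[0.5751, 0.1695, 0.058], [0.5793, 0.0572, 0.058], [0.4994, 0.0546, 0.058], [0.4953, 0.1662, 0.058]]
tray [0.5373 0.1119] -1.5338155506062057 [np.float64(0.0798), np.float64(0.1123), np.float64(0.0799), np.float64(0.1117)]
[[285.1, 226.1], [282.7, 261.8]] [[0.5714, 0.0322, 0.038], [0.4921, 0.0365, 0.038]] 0.07941256353072412
base by sockets [0.5347 0.0903] -1.624752960479543
base by corners (array([0.53453223, 0.09013883]), np.float64(-1.6073223743846123))
tongue [0.53716174 0.21367252 0.038     ]
bed (array([0.53003492, 0.01835728]), np.float64(-1.6089680769152062))
tray off in base -0.02172948046640534 0.001383475539643353 0.09093740987333732
[[ 0.45   0.893 -0.001]
 [ 0.893 -0.45  -0.002]
 [-0.002 -0.    -1.   ]]
cam in tool [ 0.00029366 -0.06947811 -0.14259072]
proj base ctr in wrist (np.float64(1.711914622290351), np.float64(520.2048408504969))
```

Call:
step_arm:
  gripper: [0,0,0,0,0,0,0,0,0,0,0,0]
  linear:
    - [-0.03,0.048,0.012]
    - [-0.06,0.096,0.025]
    - [-0.09,0.144,0.038]
    - [-0.12,0.192,0.05]
    - [-0.15,0.24,0.062]
    - [-0.18,0.29,0.075]
    - [-0.21,0.335,0.088]
    - [-0.23,0.365,0.096]
    - [-0.246,0.389,0.101]
    - [-0.246,0.389,0.101]
    - [-0.246,0.389,0.101]
    - [-0.246,0.389,0.101]
  delta_rot:
    - [0,0,8]
    - [0,0,16]
    - [0,0,24]
    - [0,0,32]
    - [0,0,40]
    - [0,0,48]
    - [0,0,56]
    - [0,0,62]
    - [0,0,65.3]
    - [0,0,65.3]
    - [0,0,65.3]
    - [0,0,65.3]

```text
time: 1.65
eef_pos: [0.54, 0.209, 0.1305]
tcp_rot: [1.0, -0.017, 0.0, -0.0]
contact_force: [0.3, 0.4, -0.3]
opening: 0.501
```

Run:
```python
from h import *
from scipy.spatial.transform import Rotation as Ro
s=ctrl.get_state();print(s["time"],s["eef_pos"],s["opening"],s["qpos"].round(2));print(Ro.from_quat(s["tcp_rot"]).as_matrix().round(3))
w=cam("wrist");save(w,"w1.png");print(ray(w,280,210), proj(w,s["eef_pos"]))
```

```text
1.65 [0.53996205 0.20903559 0.13049877] 0.5011869108383042 [0.19 0.18 1.9  0.   1.06 0.23]
[[ 0.999 -0.034  0.   ]
 [-0.034 -0.999  0.   ]
 [ 0.    -0.    -1.   ]]
(array([0.54107188, 0.27790277, 0.27328123]), array([ 0.00608295, -0.25949347, -0.96586767])) (np.float64(277.48212298180715), np.float64(277.0192040702893))
```

View pics/w1.png

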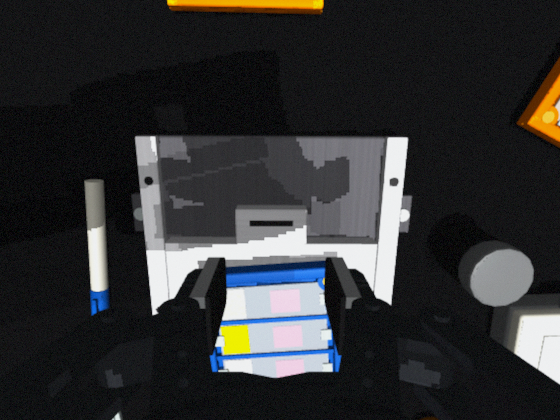

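Call:
step_arm:
  gripper: [0,0,0,0,0,0,0,0,0,0,0,0,0,0,0,0,0]
  linear:
    - [0,0,0.04]
    - [0,0,0.075]
    - [0,0,0.0895]
    - [0,0,0.0895]
    - [0,0.006,0.0895]
    - [0,0.009,0.0895]
    - [0,0.012,0.0895]
    - [0,0.0145,0.0895]
    - [0,0.017,0.0895]
    - [0,0.0195,0.0895]
    - [0,0.022,0.0895]
    - [0,0.0245,0.0895]
    - [0,0.027,0.0895]
    - [0,0.029,0.0895]
    - [0,0.031,0.0895]
    - [0,0.032,0.0895]
    - [0,0.032,0.0895]
  delta_rot:
    - [0,0,0]
    - [0,0,0]
    - [0,0,0]
    - [0,0,0]
    - [0,0,0]
    - [0,0,0]
    - [0,0,0]
    - [0,0,0]
    - [0,0,0]
    - [0,0,0]
    - [0,0,0]
    - [0,0,0]
    - [0,0,0]
    - [0,0,0]
    - [0,0,0]
    - [0,0,0]
    - [0,0,0]

```text
time: 3.82
eef_pos: [0.5392, 0.1759, 0.0408]
tcp_rot: [1.0, -0.018, -0.0, 0.0]
contact_force: [-0.1, 0.2, 0.4]
opening: 0.495
```

Run:
```python
from h import *
s=ctrl.get_state();print(s["time"],s["eef_pos"],s["contact_force"])
c=cam("top");f=c["frame"];import pickle;pickle.dump(c,open("t1.pkl","wb"))
cr=cv2.resize(f[185:305,172:412,::-1],None,fx=3.333,fy=3.333,interpolation=cv2.INTER_CUBIC);cv2.imwrite("pics/crop1.png",cr)
```

```text
3.825 [0.53922481 0.17591278 0.04080314] [-0.10231146  0.16405129  0.39902466]
```

View pics/crop1.png

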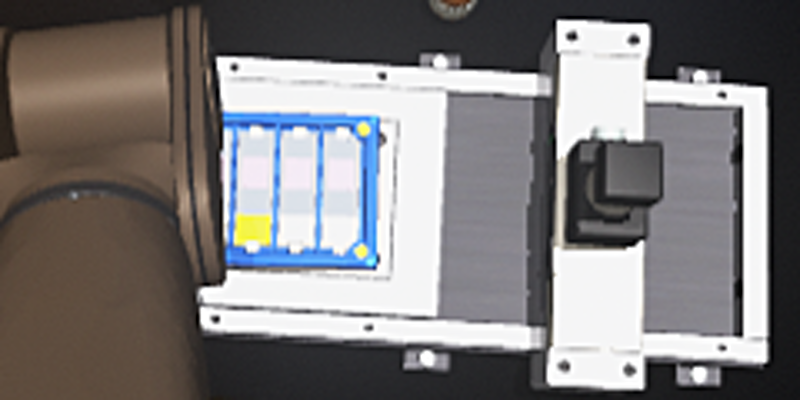

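The tray has moved forward and is nearly square, with its front pins at crop (363,129) and (361,251). The base hasn't moved. I'll measure from the front pins.

Run:
```python
from h import *
import pickle
c=pickle.load(open("t1.pkl","rb"));f=c["frame"]
b=np.array([.5346,.0902]);A=-1.608;xv=np.array([np.cos(A),np.sin(A)]);yv=np.array([-xv[1],xv[0]])
pp=[blob(f,*R(*p),"y") for p in((363,129),(361,251))];P=np.array([onz(c,*p,.058)[:2] for p in pp])
for p in P: print((p-b)@xv,(p-b)@yv)
y=P[0]-P[1];a=np.arctan2(y[1],y[0])-np.pi/2;m=P.mean(0)-.056*np.array([np.cos(a),np.sin(a)])-b
print("tray off",m@xv,m@yv,a-A,np.linalg.norm(y))
```

```text
0.04658262176011482 0.040508045822136206
0.049501621752099406 -0.03933625951911589
tray off -0.007920492738631029 -0.0014600244698331055 0.03654237547626704 0.0798976448738028
```

Only the +y finger is touching so far. What remains is yaw +0.036 rad and y −1.5 mm. A side push on the −y flank near the rear corrects both, so I move there with the fingers shut.

Call:
step_arm:
  gripper: [0,0,1,1,1,1,1,1,1,1]
  linear:
    - [0,-0.01,0]
    - [0,-0.012,-0.04]
    - [-0.03,0.0,-0.06]
    - [-0.078,0.04,-0.06]
    - [-0.078,0.04,-0.06]
    - [-0.078,0.04,-0.06]
    - [-0.078,0.04,-0.06]
    - [-0.078,0.04,-0.03]
    - [-0.078,0.04,-0.001]
    - [-0.078,0.04,-0.001]
  delta_rot:
    - [0,0,0]
    - [0,0,0]
    - [0,0,0]
    - [0,0,0]
    - [0,0,0]
    - [0,0,0]
    - [0,0,0]
    - [0,0,0]
    - [0,0,0]
    - [0,0,0]

```text
time: 5.12
eef_pos: [0.4596, 0.1391, 0.0404]
tcp_rot: [1.0, -0.018, -0.002, 0.0]
contact_force: [-1.6, -0.2, -0.1]
opening: -0.002
```

Call:
step_arm:
  gripper: [1,1,1,1,1,1]
  linear:
    - [0.003,0,0]
    - [0.006,0,0]
    - [0.008,0,0]
    - [0.0095,0,0]
    - [0.011,0,0]
    - [0.011,0,0]
  delta_rot:
    - [0,0,0]
    - [0,0,0]
    - [0,0,0]
    - [0,0,0]
    - [0,0,0]
    - [0,0,0]

```text
time: 5.88
eef_pos: [0.4708, 0.1385, 0.0418]
tcp_rot: [1.0, -0.018, -0.0, -0.0]
contact_force: [-0.7, -0.1, 0.5]
opening: 0.002
```

```bash
cat > m.py <<'E'
from h import *
import sys,pickle
s=ctrl.get_state();print(s["time"],s["eef_pos"].round(4),s["contact_force"].round(2))
c=cam("top");f=c["frame"]
b=np.array([.5346,.0902]);A=-1.608;xv=np.array([np.cos(A),np.sin(A)]);yv=np.array([-xv[1],xv[0]])
a0=[float(v) for v in sys.argv[1:4]]  # guess off x,y (m), yaw
q=A+a0[2];X=np.array([np.cos(q),np.sin(q)]);Y=np.array([-X[1],X[0]]);m0=b+a0[0]*xv+a0[1]*yv
z=float(sys.argv[4]) if len(sys.argv)>4 else .058
pp=[blob(f,*proj(c,[*(m0+.056*X+k*.04*Y),z]),"y",3) for k in(1,-1)];P=np.array([onz(c,*p,z)[:2] for p in pp])
print(np.round(pp,1).tolist())
y=P[0]-P[1];a=np.arctan2(y[1],y[0])-np.pi/2;m=P.mean(0)-.056*np.array([np.cos(a),np.sin(a)])-b
print("tray off",m@xv,m@yv,a-A,np.linalg.norm(y))
pickle.dump(c,open("last.pkl","wb"))
E
python3 m.py -.008 -.0015 .036
```

```text
5.875 [0.4708 0.1385 0.0418] [-0.68 -0.13  0.47]
[[281.0, 223.2], [280.0, 259.6]]
tray off -0.007929856587957383 -0.0003017448647765378 0.026949890604232696 0.07928226432273447
```

Call:
step_arm:
  gripper: [1,1,1,1]
  linear:
    - [0.001,0,0]
    - [0.002,0,0]
    - [0.0025,0,0]
    - [0.0025,0,0]
  delta_rot:
    - [0,0,0]
    - [0,0,0]
    - [0,0,0]
    - [0,0,0]

```text
time: 6.42
eef_pos: [0.4735, 0.1384, 0.0418]
tcp_rot: [1.0, -0.018, 0.0, -0.0]
contact_force: [-0.3, 0.0, -0.2]
opening: -0.001
```

```bash
python3 m.py -.008 0 .02
```

```text
6.425 [0.4735 0.1384 0.0418] [-0.32  0.05 -0.16]
[[281.4, 222.6], [280.2, 259.0]]
tray off -0.007360377567220068 0.0014474981069119454 0.020669308148172583 0.07952592672636223
```

Call:
step_arm:
  gripper: [1,1,0,0,0,0,0,0,0,0,0]
  linear:
    - [-0.01,0,0]
    - [-0.012,0,-0.04]
    - [0.0,-0.03,-0.06]
    - [0.03,-0.054,-0.06]
    - [0.068,-0.054,-0.06]
    - [0.068,-0.054,-0.06]
    - [0.068,-0.054,-0.06]
    - [0.068,-0.054,-0.03]
    - [0.068,-0.054,0.0]
    - [0.068,-0.054,0.001]
    - [0.068,-0.054,0.001]
  delta_rot:
    - [0,0,0]
    - [0,0,0]
    - [0,0,0]
    - [0,0,0]
    - [0,0,0]
    - [0,0,0]
    - [0,0,0]
    - [0,0,0]
    - [0,0,0]
    - [0,0,0]
    - [0,0,0]

```text
time: 7.85
eef_pos: [0.5432, 0.19, 0.0417]
tcp_rot: [1.0, -0.018, 0.0, -0.0]
contact_force: [1.2, -0.7, 0.3]
opening: 0.501
```

Call:
step_arm:
  gripper: [0,0,0,0,0,0,0,0,0,0]
  linear:
    - [0,0.004,0]
    - [0,0.008,0]
    - [0,0.011,0]
    - [0,0.013,0]
    - [0,0.015,0]
    - [0,0.0165,0]
    - [0,0.018,0]
    - [0,0.0195,0]
    - [0,0.02,0]
    - [0,0.02,0]
  delta_rot:
    - [0,0,0]
    - [0,0,0]
    - [0,0,0]
    - [0,0,0]
    - [0,0,0]
    - [0,0,0]
    - [0,0,0]
    - [0,0,0]
    - [0,0,0]
    - [0,0,0]

```text
time: 9.1
eef_pos: [0.5425, 0.1699, 0.0408]
tcp_rot: [1.0, -0.018, -0.0, 0.0]
contact_force: [0.3, -0.5, 0.8]
opening: 0.503
```

```bash
python3 m.py -.003 .001 .01
```

```text
9.1 [0.5425 0.1699 0.0408] [ 0.32 -0.54  0.8 ]
[[283.5, 223.2], [281.8, 259.6]]
tray off -0.0032986548102409414 0.0010314986891126559 0.007285726310102492 0.07963776981248344
```

Call:
step_arm:
  gripper: [0,0,0,0,0,0]
  linear:
    - [0,0.001,0]
    - [0,0.0017,0]
    - [0,0.0024,0]
    - [0,0.003,0]
    - [0,0.003,0]
    - [0,0.003,0]
  delta_rot:
    - [0,0,0]
    - [0,0,0]
    - [0,0,0]
    - [0,0,0]
    - [0,0,0]
    - [0,0,0]

```text
time: 9.9
eef_pos: [0.5425, 0.1669, 0.0408]
tcp_rot: [1.0, -0.018, -0.0, 0.0]
contact_force: [-0.3, -0.1, -0.0]
opening: 0.504
```

```bash
python3 m.py 0 .001 .003
python3 - <<'E'
from h import *
c=cam("side");cv2.imwrite("pics/side2.png",cv2.resize(c["frame"][150:290,165:355,::-1],None,fx=4,fy=4,interpolation=cv2.INTER_CUBIC))
E
```

```text
9.9 [0.5425 0.1669 0.0408] [-0.26 -0.07 -0.01]
[[285.1, 225.4], [283.2, 261.7]]
tray off 0.0002084892688780801 -0.0029379248944349868 -0.0006377850626912984 0.07912115768890511
```

View pics/side2.png

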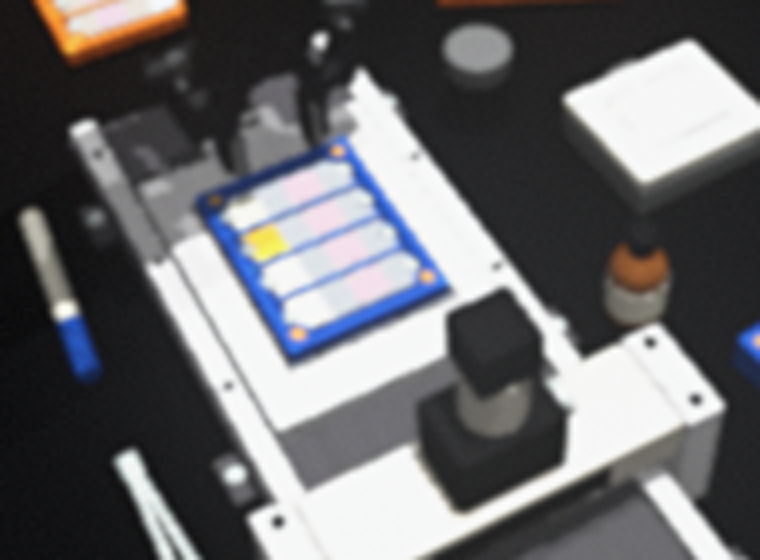

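The side view shows the tray lying flat and flush on the base. I'll confirm its height by triangulating the pins from both views.

```bash
python3 m.py 0 0 0 .050
python3 - <<'E'
from h import *
import pickle
t=pickle.load(open("last.pkl","rb"));c=cam("side");f=c["frame"]
A=-1.608;b=np.array([.5346,.0902]);X=np.array([np.cos(A),np.sin(A)]);Y=np.array([-X[1],X[0]])
tp=[(285.1,225.4),(283.2,261.7)]; sp=[(165+428/4,150+276/4),(165+299/4,150+334/4)]
for k,(p,g) in enumerate(zip(tp,sp)):
    h=f[int(g[1])-3:int(g[1])+4,int(g[0])-3:int(g[0])+4].astype(float);w=np.clip(h[...,0]-h[...,2],0,None);w=np.clip(w-.4*w.max(),0,None)
    V,U=np.mgrid[int(g[1])-3:int(g[1])+4,int(g[0])-3:int(g[0])+4];q=((U*w).sum()/w.sum(),(V*w).sum()/w.sum())
    o1,d1=ray(t,*p);o2,d2=ray(c,*q);S=np.linalg.lstsq(np.c_[d1,-d2],o2-o1,rcond=None)[0]
    P1=o1+d1*S[0];P2=o2+d2*S[1];print(q,((P1+P2)/2).round(4),np.linalg.norm(P1-P2))
E
```

```text
10.0 [0.5425 0.167  0.0408] [-0.09  0.22 -0.86]
[[285.1, 225.5], [283.2, 261.7]]
tray off 0.00035534876907744736 -0.0017541342107925992 -0.0014503704095842895 0.07954889326357945
(np.float64(271.34962406015035), np.float64(218.63784461152883)) [0.5712 0.0324 0.0473] 2.7396921260602537e-05
(np.float64(239.13326653306615), np.float64(232.86673346693388)) [0.491  0.0355 0.0472] 0.00023684686980678557
```

It is seated: the pin tops are at about 47 mm, down from 58, and lie over the measured sockets. Next I go behind the tongue with the fingers shut.

Call:
step_arm:
  gripper: [0,0,1,1,1,1,1,1,1,1,1]
  linear:
    - [0,-0.012,0]
    - [0,-0.02,-0.03]
    - [-0.005,-0.05,-0.03]
    - [-0.005,-0.071,-0.03]
    - [-0.005,-0.071,-0.03]
    - [-0.005,-0.071,-0.03]
    - [-0.005,-0.071,-0.03]
    - [-0.005,-0.071,-0.01]
    - [-0.005,-0.071,0.008]
    - [-0.005,-0.071,0.01]
    - [-0.005,-0.071,0.01]
  delta_rot:
    - [0,0,0]
    - [0,0,0]
    - [0,0,0]
    - [0,0,0]
    - [0,0,0]
    - [0,0,0]
    - [0,0,0]
    - [0,0,0]
    - [0,0,0]
    - [0,0,0]
    - [0,0,0]

```text
time: 11.48
eef_pos: [0.5397, 0.2379, 0.0301]
tcp_rot: [1.0, -0.018, -0.001, 0.0]
contact_force: [-1.0, 0.2, -0.4]
opening: 0.002
```

Call:
step_arm:
  gripper: [1,1,1,1,1,1,1,1,1,1]
  linear:
    - [0,0.004,0]
    - [0,0.008,0]
    - [0,0.011,0]
    - [0,0.014,0]
    - [0,0.018,0]
    - [0,0.023,0]
    - [0,0.029,0]
    - [0,0.035,0]
    - [0,0.04,0]
    - [0,0.04,0]
  delta_rot:
    - [0,0,0]
    - [0,0,0]
    - [0,0,0]
    - [0,0,0]
    - [0,0,0]
    - [0,0,0]
    - [0,0,0]
    - [0,0,0]
    - [0,0,0]
    - [0,0,0]

```text
time: 12.72
eef_pos: [0.5388, 0.1973, 0.0311]
tcp_rot: [1.0, -0.018, 0.0, 0.0]
contact_force: [0.5, 3.1, 1.2]
opening: 0.002
```

```bash
python3 m.py 0.028 -.0018 0 .050;python3 - <<'E'
from h import *
c=cam("side");cv2.imwrite("pics/side3.png",cv2.resize(c["frame"][140:350,165:355,::-1],None,fx=2.8,fy=2.8,interpolation=cv2.INTER_CUBIC))
E
```

```text
12.725 [0.5388 0.1973 0.0311] [0.51 3.08 1.24]
[[298.1, 226.4], [296.2, 262.7]]
tray off 0.028588499399634613 -0.002010371949689644 -0.005774637478178413 0.07982361878874472
```

View pics/side3.png

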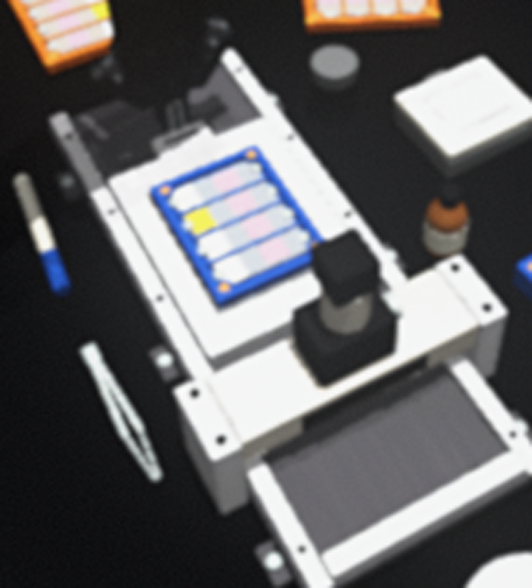

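The tray is still seated and both move together at about 3 N. I continue the push.

Call:
step_arm:
  gripper: [1,1,1,1,1,1,1,1,1,1,1,1,1,1,1,1,1,1,1,1]
  linear:
    - [0,0.004,0]
    - [0,0.01,0]
    - [0,0.018,0]
    - [0,0.026,0]
    - [0,0.034,0]
    - [0,0.042,0]
    - [0,0.05,0]
    - [0,0.058,0]
    - [0,0.066,0]
    - [0,0.074,0]
    - [0,0.082,0]
    - [0,0.09,0]
    - [0,0.098,0]
    - [0,0.106,0]
    - [0,0.114,0]
    - [0,0.122,0]
    - [0,0.13,0]
    - [0,0.136,0]
    - [0,0.14,0]
    - [0,0.14,0]
  delta_rot:
    - [0,0,0]
    - [0,0,0]
    - [0,0,0]
    - [0,0,0]
    - [0,0,0]
    - [0,0,0]
    - [0,0,0]
    - [0,0,0]
    - [0,0,0]
    - [0,0,0]
    - [0,0,0]
    - [0,0,0]
    - [0,0,0]
    - [0,0,0]
    - [0,0,0]
    - [0,0,0]
    - [0,0,0]
    - [0,0,0]
    - [0,0,0]
    - [0,0,0]

```text
time: 15.32
eef_pos: [0.5332, 0.058, 0.0308]
tcp_rot: [1.0, -0.018, -0.001, 0.0]
contact_force: [-0.4, 2.6, 2.2]
opening: 0.0
```

Call:
step_arm:
  gripper: [1,1,1,1,1,1,1,1,1,1]
  linear:
    - [0,0.003,0]
    - [0,0.006,0]
    - [0,0.009,0]
    - [0,0.012,0]
    - [0,0.015,0]
    - [0,0.018,0]
    - [0,0.02,0]
    - [0,0.022,0]
    - [0,0.024,0]
    - [0,0.024,0]
  delta_rot:
    - [0,0,0]
    - [0,0,0]
    - [0,0,0]
    - [0,0,0]
    - [0,0,0]
    - [0,0,0]
    - [0,0,0]
    - [0,0,0]
    - [0,0,0]
    - [0,0,0]

```text
time: 16.58
eef_pos: [0.5324, 0.0345, 0.0307]
tcp_rot: [1.0, -0.018, -0.0, -0.0]
contact_force: [0.2, 4.8, 2.8]
opening: -0.003
```

Call:
step_arm:
  gripper: [1,1,1,1,1]
  linear:
    - [0,0.001,0]
    - [0,0.002,0]
    - [0,0.003,0]
    - [0,0.003,0]
    - [0,0.003,0]
  delta_rot:
    - [0,0,0]
    - [0,0,0]
    - [0,0,0]
    - [0,0,0]
    - [0,0,0]

```text
time: 17.2
eef_pos: [0.5324, 0.0316, 0.0307]
tcp_rot: [1.0, -0.018, -0.0, -0.0]
contact_force: [0.5, 4.7, 2.4]
opening: 0.001
```

Call:
step_arm:
  gripper: [1,1,1,1,1]
  linear:
    - [0,0.001,0]
    - [0,0.002,0]
    - [0,0.003,0]
    - [0,0.003,0]
    - [0,0.003,0]
  delta_rot:
    - [0,0,0]
    - [0,0,0]
    - [0,0,0]
    - [0,0,0]
    - [0,0,0]

```text
time: 17.82
eef_pos: [0.5322, 0.0293, 0.0307]
tcp_rot: [1.0, -0.018, -0.0, -0.001]
contact_force: [0.4, 7.5, 2.6]
opening: 0.0
```

Call:
step_arm:
  gripper: [1,1,1,1]
  linear:
    - [0,0.001,0]
    - [0,0.002,0]
    - [0,0.002,0]
    - [0,0.002,0]
  delta_rot:
    - [0,0,0]
    - [0,0,0]
    - [0,0,0]
    - [0,0,0]

```text
time: 18.32
eef_pos: [0.5322, 0.0291, 0.0308]
tcp_rot: [1.0, -0.019, -0.0, -0.003]
contact_force: [0.1, 13.6, 3.1]
opening: 0.002
```

The tray is against the stop: the force rises to 13.6 N with no further motion. I back off and check.

Call:
step_arm:
  gripper: [1,1,1,1,1,1,1,1,1]
  linear:
    - [0,-0.01,0]
    - [0,-0.025,0]
    - [0,-0.05,-0.03]
    - [0,-0.08,-0.08]
    - [0,-0.13,-0.13]
    - [0,-0.18,-0.15]
    - [0,-0.22,-0.15]
    - [0,-0.22,-0.15]
    - [0,-0.22,-0.15]
  delta_rot:
    - [0,0,0]
    - [0,0,0]
    - [0,0,0]
    - [0,0,0]
    - [0,0,0]
    - [0,0,0]
    - [0,0,0]
    - [0,0,0]
    - [0,0,0]

```text
time: 19.45
eef_pos: [0.5397, 0.2456, 0.1799]
tcp_rot: [1.0, -0.018, -0.001, 0.001]
contact_force: [0.1, 0.3, -0.2]
opening: 0.001
```

Run:
```python
from h import *
s=ctrl.get_state();print(s["time"],s["eef_pos"],s["contact_force"])
c=cam("top");f=c["frame"]
a=cv2.resize(f[185:305,172:412,::-1],None,fx=2.8,fy=2.8,interpolation=cv2.INTER_CUBIC)[:290]
d=cam("side")["frame"][200:360,165:365,::-1]
b=cv2.resize(d,(375,300),interpolation=cv2.INTER_CUBIC)
o=np.zeros((600,680,3),np.uint8);o[:a.shape[0],:a.shape[1]]=a;o[295:595,:375]=b;cv2.imwrite("pics/fin.png",o)
```

```text
19.45 [0.53970682 0.24559346 0.17987895] [ 0.08316805  0.32213781 -0.19080817]
```

View pics/fin.png

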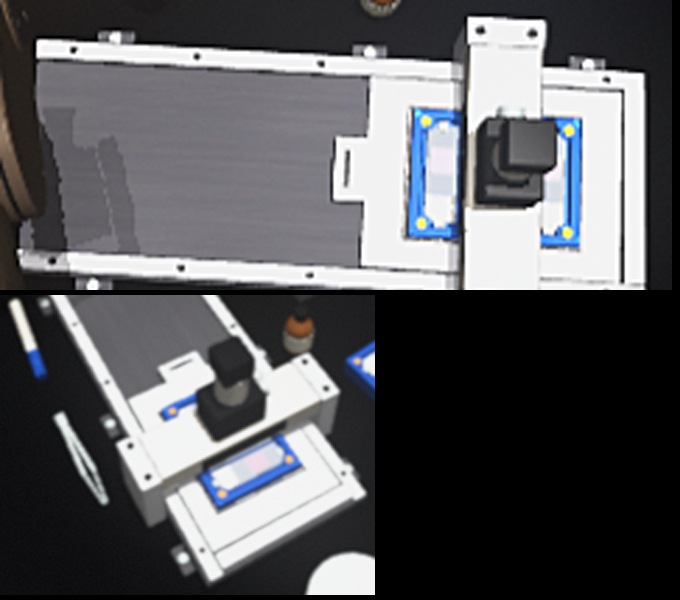

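The base's front edge meets the back stop at about (622,170). The tray lies flat inside its outline under the bridge, and the bystanders in view haven't moved.

```bash
python3 -c "
from plant import ctrl
print(ctrl.sign_off())"
```

```text
the job is handed in; nothing more can be done
None
```

The slide tray is seated on the base tray, and the base tray is against the back stop. I handed the job in at about 19.5 s of robot time; no verdict is reported.

**What I did**
- **Straightening:** I pushed the slide tray's rear edge with half-open fingers. Then I nudged its −y side near the rear with shut fingers to take out most of the remaining turn and sideways error.
- **Seating:** I pushed again from behind until the four pins dropped in.
- **Feeding:** With shut fingers on the tongue, I pushed both trays together under the bridge at about 3–5 N. At the stop the force rose to 13.6 N with no further motion, and I backed off.

**Last checks**
- **Seated height:** Before feeding, the two front pin tops measured about 47 mm above the bench, down from 58 mm assumed while standing (nominal seated 50 mm). They lay within about 1.5 mm of the sockets.
- **Seated position:** The tray's turn measured less than 0.006 rad. Its y offset read −1.8 to −2.0 mm, a bit more than the 1.5 mm of pin play; this is probably calibration error and is within the 3.5 mm limit.
- **Base angle:** The base tray's angle from its sockets differed by 0.017 rad from its corners and the bed. I used the corners and bed, which agreed with each other.
- **Final view:** The base's front edge is at the back stop and the tray lies flat under the bridge. The arm is clear, reading about zero force.
- **Not measured:** I judged the end position and the bystanders by eye only. The objective case, slide box and orange trays were outside the final crops. They looked unmoved in the picture taken early in the feed push.

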